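# Release the eccentric cam and push the sample carriage home

## Robot

A 6-joint arm with a two-finger parallel gripper is mounted at the origin on the work surface. World frame = base frame: x ahead of the robot, y to its left, z up, the work surface at z = 0. Lengths are in m, angles in degrees, forces in N, time in s.
With the tool pointing down it reaches from about 0.3 to 0.75 m from the base axis. Payload 8.5 kg.
Tool frame: the origin (TCP) lies between the finger pads; the fingertips stand 17 mm ahead of it and the grasp point (between the pads) lies 2 mm behind it; z points along the fingers, y is the direction in which the jaws open and shut (so a half turn about z gives the same grasp; the last joint's range is limited). The gripper opens to 85 mm and grips with 20 to 120 N. Pads are 22 mm wide; open, the fingers measure 114 mm over their backs; the gripper's body (76 mm by 85 mm) begins 54 mm behind the grasp point. The pads swing forward as they close: fully open they stand 13 mm farther back than shut.
Start: joints at [57.68, 21.807, 74.336, -0, 83.858, -12.336], TCP at [0.188, 0.517, 0.248] pointing down, gripper open.
Joint ranges: [-178.18, 178.18], [-50.72, 133.34], [12.68, 142.11], [-81.47, 261.47], [9.98, 163.14], [-165.26, 165.26]. Speed limits (degrees/s): [136.94, 136.94, 180, 180, 180, 180].

## Interface

Orientations are given as a 3x3 rotation matrix whose columns are the frame's x, y, z axes.
In Python, from rig import readout, eyes, env gives the robot as it stands.
- The arm moves only by the tool arm_command, never from a script. Its argument "rows" is text: rows parted by semicolons, each of 7 numbers parted by spaces: the closure, from 0 (fully open) to 1 (shut), then the shift along the tool's x, y, z in mm, then the turn, a rotation vector about the tool's x, y, z in degrees. In form: grip dx dy dz rx ry rz; .... A call has 1 to 5 rows; each row shifts and turns the commanded pose from where the row before left it, along the tool's axes as they then stand; what a row does not reach is not made up. A row lasts 1/12 s, in which the tool goes at most 41.7 mm and 7.16 degrees, less where a joint would pass 70% of its speed; a pose out of reach is approached as far as the arm can. A call with a gripper value outside its range is refused whole. The fingers move at their own pace and stop on an object; "squeeze" is the grip in N (left out, the last holds). Time passes only in rows, so rows that do not move let the fingers close. It gives the time, the measured TCP pose, the force and the opening at its end, in the units of the state.
- readout.observe(): the state, without advancing time (a new reading comes with each control period).
- eyes.get_image(name): name is "side" or "top" or "wrist"; returns the picture (400x640x3 uint8, red, green, blue); there is no depth.
- eyes.camera_model(name): a dict with "mtx" (3x3 intrinsics, pixels), "view" (4x4, takes a point from world to camera coordinates). Camera axes: x right, y up, looking along -z (the intrinsics and any distortion apply to the point x, -y, -z); pixel columns grow to the right and rows downward; lengths in m; the calibration is good to about 2 mm. A picture is of the moment at which its call begins: read the wrist's pose just before it. camera_model takes no time and is no camera call; for the wrist camera it gives the pose at the moment of the call.
- env.close_job(): hands the job in, once; it reports no verdict.
The state is a dict: "time_s": time; "q": joint angles; "qvel": joint speeds; "joint_efforts": joint torques, N m; "position": TCP position; "tool_rot": TCP orientation; "ft_force": force on the tool from outside, world axes, zero at the start; "wrist_torque": the same for the moment, N m; "grip_width": finger opening in m.
Only numpy, scipy, OpenCV 4.12 (cv2) and the standard library are available. Lean on these libraries where they do the work, as an engineer would, in place of code of your own. Each camera call takes 0.05 s, during which the arm holds its last target. There are 200 camera calls.

## Task

Load the sample into the bench reader: first push the yellow cam handle round with a fingertip until the cam is at its low point, the handle pointing straight along the green mark (straight ahead in the carriage's push direction), and leave it there; only then push the red plate until the sample carriage is fully home under the blue hood. Grasp and lift nothing, do not touch the little sample bottle, which rides standing in its pocket, and leave the flask, carton and tube rack where they are.

Things in the scene. Friction and masses are not known exactly. Their poses are not given: they have to be found in the camera images.
- reader: Fixed bench reader: white base plate 12 mm thick, spanning x -135..135, y -65..165 mm of its frame; origin on the bench top. +x is the carriage's push direction (away from the robot, yawed up to 0.35 rad), +y left, z up. Blue hood (a tunnel for the carriage) at x -20..50, y -51..51, top 98 mm above the bench; blue detector block behind it, to x 99.
- cam (a joint): Angle (rad, counter-clockwise from above) of the yellow handle from the reader's +x. 0 = low point: handle over the green mark. The steel disc under it (radius 30 mm, centre 14 mm off the pivot towards the peg) else blocks the carriage. Starts at 1.3 to 2.5, so turn it clockwise; stops at -0.7 and 2.7, none at 0. About 5 N on the peg turns it; it stays where left.
- cam_axis (a point): Point on the cam's vertical pivot, 38 mm above the bench (top of the handle bar); fixed on the reader at x 50, y 105 mm.
- cam_peg (a point): Centre of the top of the upright yellow peg on the handle: 14 mm in diameter, standing from 38 to 80 mm above the bench, 50 mm from the pivot along the handle. The handle bar below it is 14 mm wide, 30 to 38 mm above the bench, and ends 4 mm beyond the peg's centre.
- carriage (a joint): Travel of the sample carriage along the reader's +x, m: 0 = drawn back (start), 0.050 = fully home at a hard stop. About 3 N moves it and it stays where left. A brass follower plate on its left side meets the cam: with the cam at its high point it stops near 0.024; within about 0.45 rad of the low point it passes home.
- push_face (a point): Middle of the rear face (looking to the reader's -x) of the red push plate, 50 mm above the bench. The plate is 56 mm wide, 8 mm thick, from 17 to 65 mm above the bench, at the carriage's rear end; nothing stands behind it. At the start at x -109, y 0 mm in the reader's frame; moves with the carriage.
- pocket (a point): Centre of the floor of the bottle's black square pocket in the carriage (34 mm inside, 10 mm deep), 24 mm above the bench, 74 mm ahead of push_face. Moves with the carriage.
- sample: Loose amber sample bottle, 30 mm in diameter, 58 mm tall, 50 g, standing in the pocket. Origin at the centre of its underside, z up.
- flask: Bystander: loose conical glass flask, 68 mm in diameter at the foot, 110 mm tall. Origin at the centre of its underside. Right of the reader.
- carton: Bystander: loose white carton 60 x 80 mm, 45 mm high. Origin at the centre of its underside. Beyond the reader.
- rack: Bystander: loose white test-tube rack 200 x 75 mm, 80 mm high with its tubes. Origin at the centre of its underside, x along its length. Left of the reader.
Things that resemble listed ones, but are neither listed nor needed, are in the scene too. Of the things that look like the sample, the middle-sized one is meant.

How it is judged (in metres and radians):
On the way, in this order (a step that is already met when the one before it is completed fails the run):
1. the cam is turned to its low point (within 0.35 rad) while the carriage is still drawn back (within 5 mm) (value of joint cam between -0.35 and 0.35 rad and value of joint carriage below 0.005 m), for 0.2 s.
2. the carriage is fully home (within 3 mm) (value of joint carriage above 0.047 m), for 0.2 s.
At the end, for the whole second after the job is handed in: The cam is at its low point within 0.35 rad, the carriage home within 3 mm, the sample bottle upright (within 0.15 rad), at rest, its foot within 8 mm of the pocket's centre; flask, carton and rack stand within 20 mm of where they were (value of joint cam between -0.35 and 0.35 rad and value of joint carriage above 0.047 m and angle between sample's own z axis and vertical below 0.15 rad and distance between sample and pocket below 0.008 m and linear speed of sample below 0.02 m/s and distance of each of flask, carton, rack from where it was at the start of the episode below 0.02 m and angle between each of flask, carton, rack's own z axis and vertical below 0.25 rad); the robot touches nothing.
It fails at once if the carriage is pushed forward (more than 12 mm) while the cam is away from its low point (more than 0.5 rad) (value of joint carriage above 0.012 m and not (value of joint cam between -0.5 and 0.5 rad)).
It fails at once if the sample bottle is lifted out of its pocket or tipped (z of sample in the frame of reader above 0.034 m or angle between sample's own z axis and vertical above 0.4 rad).
It fails at once if the robot pushes on the sample bottle (more than 2 N) (contact force between any of the fingers, the arm and sample above 2 N).
It fails at once if the flask, carton or tube rack is moved more than 20 mm, lifted or tipped (distance of any of flask, carton, rack from where it was at the start of the episode above 0.02 m or angle between any of flask, carton, rack's own z axis and vertical above 0.25 rad).
It also fails if it takes over 51 s, if anything falls off the work surface, if the arm or the gripper's body presses on something with over 40 N, if the wrist force passes 120 N, or if a joint passes its speed limit or range.

## Working session

There is one attempt and no reset: what is moved stays moved. The work goes in short steps, Python scripts to look and compute and a tool call to move; the robot and the scene stay as the last step left them, time stands still between calls to the robot, and variables do not carry over. Pictures are saved under pics/ and viewed, about 8 in all and at most 12, crops included, and the job is handed in when it is done.

Besides the shell and the picture viewer there is one more tool, called after "Emit:" as name(argument=value, ...) on one line, values as JSON. arm_command: Moves the arm, as the interface text tells. Its arguments: {"type":"object","properties":{"rows":{"type":"string"},"squeeze":{"type":"number"}},"required":["rows"]}

```bash
mkdir -p pics; ls; python3 - <<'E'
from rig import readout, eyes, env
import cv2,numpy as np
print(readout.observe())
for n in("top","side"):
    im=eyes.get_image(n); cv2.imwrite(f"pics/{n}0.png",im[:,:,::-1])
    m=eyes.camera_model(n); print(n,m)
E
```

```text
pics
{'time_s': 0.0, 'q': array([ 5.76769636e+01,  2.18417333e+01,  7.43854172e+01, -1.43222182e-03,
        8.38575438e+01, -1.23364343e+01]), 'qvel': array([-0.04684391, -0.10258741,  0.00931423,  0.03534847, -0.05976567,
       -0.02926421]), 'joint_efforts': array([-5.31318638e-04, -4.48473680e+01, -2.31280303e+01, -1.84641185e-04,
        4.84913835e-03, -1.61253325e-05]), 'position': array([0.18785619, 0.51663619, 0.24770089]), 'tool_rot': array([[-9.39773380e-01,  3.41797311e-01, -7.69376372e-04],
       [ 3.41798052e-01,  9.39772578e-01, -1.26243224e-03],
       [ 2.91542872e-04, -1.44937156e-03, -9.99998907e-01]]), 'ft_force': array([ 0.41906808,  0.42744166, -0.18566576]), 'wrist_torque': array([-0.04634444, -0.008781  ,  0.04426943]), 'grip_width': 0.0851714075141584}
top {'mtx': array([[365.50833828,   0.        , 319.76191412],
       [  0.        , 365.50833828, 203.65625566],
       [  0.        ,   0.        ,   1.        ]]), 'view': array([[-4.32906837e-03, -9.99989702e-01, -1.36202518e-03,
         2.50303160e-02],
       [ 9.94096647e-01, -4.45121103e-03,  1.08406840e-01,
        -6.14443487e-01],
       [-1.08411786e-01, -8.84684044e-04,  9.94105679e-01,
        -7.53727584e-01],
       [ 0.00000000e+00,  0.00000000e+00,  0.00000000e+00,
         1.00000000e+00]])}
side {'mtx': array([[370.22032895,   0.        , 320.35350592],
       [  0.        , 370.22032895, 198.17823043],
       [  0.        ,   0.        ,   1.        ]]), 'view': array([[ 0.80975573, -0.58663286,  0.01255168, -0.46971276],
       [ 0.36329114,  0.51803578,  0.77437619, -0.29127263],
       [-0.46077674, -0.62249564,  0.63260096, -0.51224704],
       [ 0.        ,  0.        ,  0.        ,  1.        ]])}
```

View pics/top0.png

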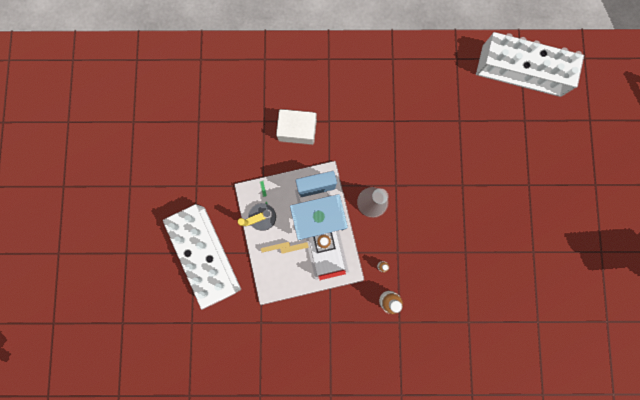

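View pics/side0.png

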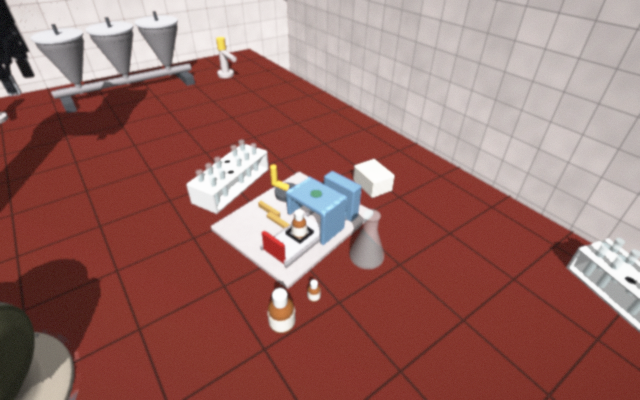

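Top view: reader base plate corners are about (235,183), (335,162), (363,280), (260,304). The yellow handle runs from the disc at (262,216) to the peg at about (240,222), the green mark is at (263,188) and the red plate at (332,274). There are three amber bottles: large (392,303), small (383,267), and middle-sized (323,241). The middle one is the sample, because it stands in the black pocket. Next: an enlarged crop to confirm this and to fit the reader pose.

```bash
cat > h.py <<'E'
import numpy as np,cv2
from rig import readout, eyes, env
def proj(n,P,m=None):
    m=m or eyes.camera_model(n); P=np.atleast_2d(P)
    c=P@m["view"][:3,:3].T+m["view"][:3,3]; c=c*[1,-1,-1]
    u=c@m["mtx"].T; return u[:,:2]/u[:,2:]
def back(n,uv,z,m=None):
    m=m or eyes.camera_model(n); R=m["view"][:3,:3]; o=-R.T@m["view"][:3,3]
    d=R.T@(np.linalg.inv(m["mtx"])@[uv[0],uv[1],1]*[1,-1,-1]); return o+d*(z-o[2])/d[2]
def world(p,X):  # p=(x,y,yaw), X reader frame
    c,s=np.cos(p[2]),np.sin(p[2]); X=np.atleast_2d(X)
    return np.c_[p[0]+c*X[:,0]-s*X[:,1],p[1]+s*X[:,0]+c*X[:,1],X[:,2]]
E
python3 - <<'E'
from h import *
from scipy.optimize import least_squares
im=cv2.imread("pics/top0.png")
hsv=cv2.cvtColor(im,cv2.COLOR_BGR2HSV)
X=np.array([[135,165,12],[135,-65,12],[-135,-65,12],[-135,165,12]])/1e3
uv=np.array([[235,183],[335,162],[363,280],[260,304.]])
f=least_squares(lambda p:(proj("top",world(p,X))-uv).ravel(),[.6,0,.2])
print(f.x,f.fun)
p=f.x
np.save("p.npy",p)
print("axis",world(p,[.05,.105,.038]),"face",world(p,[-.109,0,.05]))
c=im[150:320,220:410]; c=cv2.resize(c,None,fx=4,fy=4,interpolation=cv2.INTER_CUBIC)[:600]
def mk(img,n,P,off,s):
    for u in proj(n,P): cv2.circle(img,tuple(int(v) for v in (u-off)*s+s/2),3,(255,0,255),1)
K=np.vstack([world(p,X),world(p,[[.05,.105,.038],[-.109,0,.05],[-.109,.028,.065],[-.109,-.028,.065],[-.02,.051,.098],[-.02,-.051,.098],[.05,.051,.098],[.05,-.051,.098]])])
mk(c,"top",K,np.array([220,150]),4)
cv2.imwrite("pics/c1.png",c)
s=cv2.imread("pics/side0.png")[145:295,205:405]; s=cv2.resize(s,None,fx=4,fy=4,interpolation=cv2.INTER_CUBIC)
mk(s,"side",K,np.array([205,145]),4); cv2.imwrite("pics/c2.png",s)
E
```

```text
[0.56727142 0.02114407 0.21768912] [-0.23136515  0.24599105  0.4211555  -1.1061456   0.47947891  0.40576398
 -0.65760009  0.36222456]
axis [[0.59341412 0.13446467 0.038     ]] face [[ 0.46084391 -0.00239708  0.05      ]]
```

View pics/c1.png

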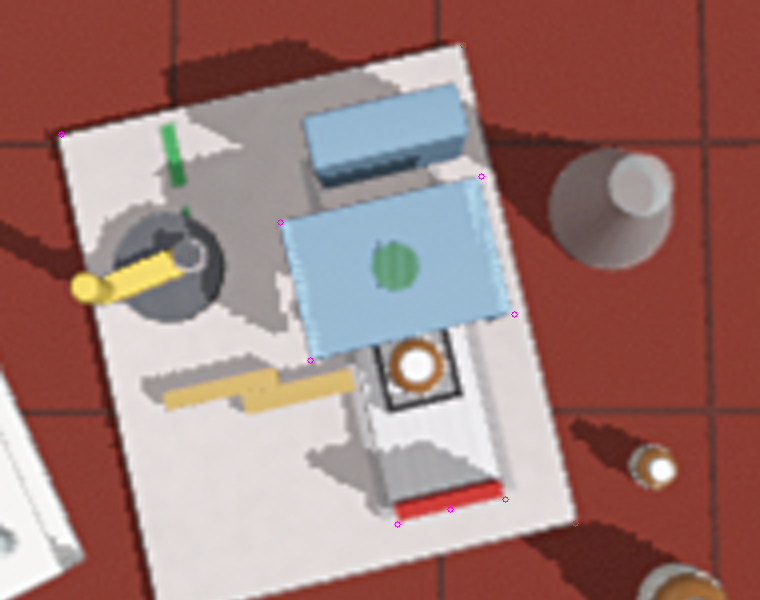

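View pics/c2.png

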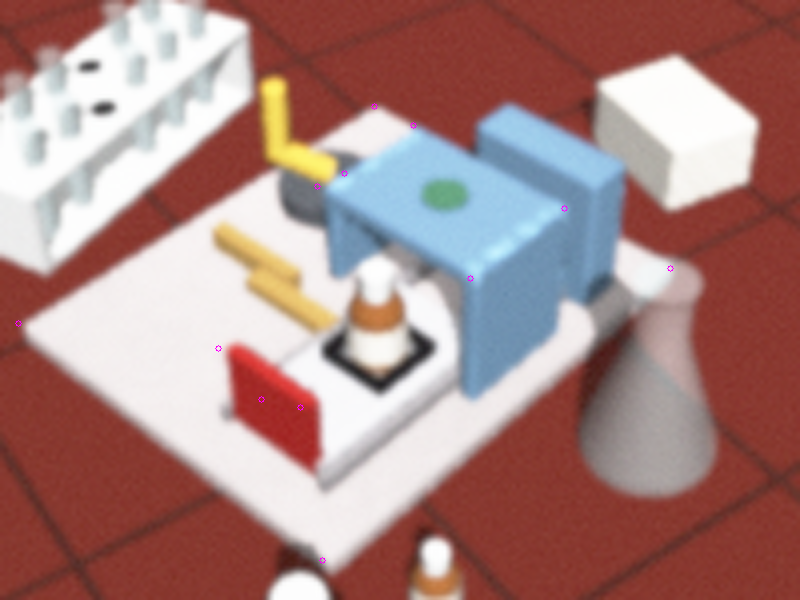

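Crops: the middle bottle is in the black pocket and matches the description. The model overlay is off by 1–3 px, so I'll do a joint fit over both views, including the cam angle.

```bash
python3 - <<'E'
from h import *
from scipy.optimize import least_squares
X=np.array([[135,165,12],[135,-65,12],[-135,-65,12],[-135,165,12]])/1e3
H=np.array([[50,51,98],[50,-51,98],[-20,-51,98],[-20,51,98]])/1e3
F=np.array([[-109,28,65],[-109,-28,65]])/1e3
f4=lambda a,o:(np.array(a,float)-2)/4+o
tuv=np.vstack([[[235,183],[335,162],[363,280],[260,304.]],f4([[281,219],[481,179],[509,315],[313,359],[398,518],[503,492]],[220,150])])
suv=f4([[378,106],[335,570],[24,323],[420,130],[567,207],[472,277],[328,190],[231,346],[319,398]],[205,145])
tX=np.vstack([X,H,F]); sX=np.vstack([X[[0,2,3]],H,F])
pt=f4([[87,284]],[220,150]); ps=f4([[274,83]],[205,145])
def peg(p): return world(p,[.05+.05*np.cos(p[3]),.105+.05*np.sin(p[3]),.08])
def res(p): return np.concatenate([(proj("top",world(p,tX))-tuv).ravel(),(proj("side",world(p,sX))-suv).ravel(),(proj("top",peg(p))-pt).ravel(),(proj("side",peg(p))-ps).ravel()])
f=least_squares(res,[.567,.021,.218,1.6],loss='soft_l1')
print(f.x,np.round(res(f.x).reshape(-1,2),1).tolist())
p=f.x;np.save("p.npy",p)
print("axis",world(p,[.05,.105,.038]),"face",world(p,[-.109,0,.05]),"peg",peg(p), "pegdirect",back("top",pt[0],.08),back("side",ps[0],.08))
# rack position
print("rack corners",[back("top",u,.06) for u in [(165,219),(201,207),(239,290),(203,307)]])
E
```

```text
[0.5693778  0.02070925 0.22198337 1.72612322] [[-0.2, -0.3], [0.3, -2.1], [0.9, -0.8], [-0.1, -0.4], [0.1, -0.2], [0.3, -1.7], [1.5, -1.2], [-0.2, -0.5], [0.2, 0.5], [0.9, 0.7], [-0.4, 0.1], [-1.7, -2.7], [-0.5, 0.1], [-0.9, -1.3], [0.4, -0.1], [0.8, -0.0], [-1.7, -1.1], [-2.0, 0.4], [-3.2, 2.0], [0.0, -0.3], [-0.2, 0.4]]
axis [[0.59503363 0.13414107 0.038     ]] face [[ 0.46305236 -0.00328871  0.05      ]] peg [[0.57661257 0.18062402 0.08      ]] pegdirect [0.57602142 0.18069707 0.08      ] [0.57775809 0.18191238 0.08      ]
rack corners [array([0.58110252, 0.3431243 , 0.06      ]), array([0.60576111, 0.26926726, 0.06      ]), array([0.43617419, 0.18690979, 0.06      ]), array([0.40281338, 0.25895574, 0.06      ])]
```

Emit:
arm_command(rows="1 0 0 0 0 0 -7; 1 0 0 0 0 0 -7; 1 0 0 0 0 0 -7; 1 0 0 0 0 0 -7; 1 0 0 0 0 0 -7", squeeze=40)

```text
time_s: 0.52
position: [0.1879, 0.5167, 0.2479]
tool_rot: [[-0.964, -0.265, -0.0], [-0.265, 0.964, -0.001], [0.001, -0.001, -1.0]]
ft_force: [-1.1, 0.3, -0.4]
grip_width: 0.0257
```

Emit:
arm_command(rows="1 0 0 0 0 0 -6.6; 1 0 0 0 0 0 0; 1 0 0 0 0 0 0")

```text
time_s: 0.77
position: [0.1879, 0.5168, 0.2481]
tool_rot: [[-0.931, -0.365, -0.0], [-0.365, 0.931, -0.001], [0.0, -0.0, -1.0]]
ft_force: [-0.5, 0.3, 0.6]
grip_width: 0.0001
```

```bash
cat >> h.py <<'E'
def go(T):  # tool-frame mm to world target
    s=readout.observe(); R=s["tool_rot"]; d=R.T@(np.array(T)-s["position"])*1e3
    fx=-R[:,0]; print("t",s["time_s"],"pos",s["position"].round(4),"-x heading",np.degrees(np.arctan2(fx[1],fx[0])).round(1),"F",s["ft_force"].round(1),"w",round(s["grip_width"],4),"need",d.round(1)); return d
def behind(p,a,gap):  # TCP world for finger centre behind peg at angle a
    return world(p,[.05+.05*np.cos(a)-(.018+gap)*np.sin(a),.105+.05*np.sin(a)+(.018+gap)*np.cos(a),.063])[0]
E
python3 - <<'E'
from h import *
p=np.load("p.npy"); T=behind(p,p[3],.015); print(T); go(T)
E
```

```text
[0.54593382 0.16846611 0.063     ]
t 0.7667 pos [0.1879 0.5168 0.2481] -x heading 21.4 F [-0.5  0.3  0.6] w 0.0001 need [-206.2 -454.9  185.1]
```

Emit:
arm_command(rows="1 -14.7 -32.5 0 0 0 0; 1 -14.7 -32.5 0 0 0 0; 1 -14.7 -32.5 0 0 0 0; 1 -14.7 -32.5 0 0 0 0; 1 -14.7 -32.5 0 0 0 0")

```text
time_s: 1.18
position: [0.317, 0.3916, 0.2483]
tool_rot: [[-0.931, -0.365, -0.0], [-0.365, 0.931, -0.0], [0.0, -0.0, -1.0]]
ft_force: [0.6, 0.4, -0.2]
grip_width: -0.0001
```

Emit:
arm_command(rows="1 -14.7 -32.5 0 0 0 0; 1 -14.7 -32.5 0 0 0 0; 1 -14.7 -32.5 0 0 0 0; 1 -14.7 -32.5 0 0 0 0; 1 -14.7 -32.5 0 0 0 0")

```text
time_s: 1.6
position: [0.4453, 0.2674, 0.2483]
tool_rot: [[-0.931, -0.365, -0.0], [-0.365, 0.931, -0.0], [0.0, 0.0, -1.0]]
ft_force: [-0.1, 0.9, 0.4]
grip_width: -0.0003
```

Emit:
arm_command(rows="1 -14.7 -32.5 0 0 0 0; 1 -14.7 -32.5 0 0 0 0; 1 -14.7 -32.5 0 0 0 0; 1 -14.7 -32.5 0 0 0 0; 1 0 0 0 0 0 0")

```text
time_s: 2.02
position: [0.5505, 0.1654, 0.2474]
tool_rot: [[-0.933, -0.36, 0.001], [-0.36, 0.933, -0.001], [-0.0, -0.001, -1.0]]
ft_force: [-0.0, -0.5, -0.0]
grip_width: -0.0002
```

```bash
python3 - <<'E'
from h import *
p=np.load("p.npy"); T=behind(p,p[3],.015); m=eyes.camera_model("wrist"); go(T)
im=eyes.get_image("wrist"); im=im[:,:,::-1].copy()
K=np.vstack([world(p,[.05,.105,.038]),world(p,[.05+.05*np.cos(p[3]),.105+.05*np.sin(p[3]),.08]),world(p,[-.109,.028,.065]),world(p,[-.109,-.028,.065])])
u=proj("wrist",K,m);print(u.round())
for v in u: cv2.circle(im,tuple(int(x) for x in v),4,(255,0,255),1)
cv2.imwrite("pics/w1.png",im)
E
```

```text
t 2.0167 pos [0.5505 0.1654 0.2474] -x heading 21.1 F [-0.  -0.5 -0. ] w -0.0002 need [  3.2   4.8 184.4]
[[281. 202.]
 [321. 213.]
 [218.  47.]
 [161.  38.]]
```

View pics/w1.png

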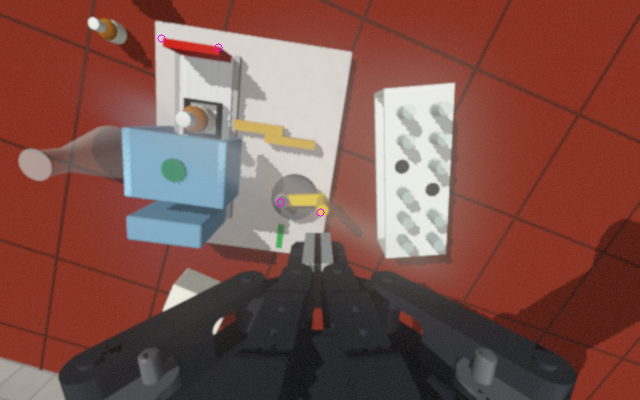

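Wrist view: fingertips at (318,240), peg top at about (322,205), a few px nearer the robot than the model's (321,213). The red plate marks agree with the model within 3 px. I'll descend behind the peg with some extra gap.

Emit:
arm_command(rows="1 5 0 0 0 0 0; 1 0 0 35 0 0 0; 1 0 0 35 0 0 0; 1 0 0 30 0 0 0; 1 0 0 0 0 0 0")

```text
time_s: 2.48
position: [0.5385, 0.1685, 0.1435]
tool_rot: [[-0.93, -0.368, -0.01], [-0.368, 0.93, -0.001], [0.01, 0.003, -1.0]]
ft_force: [-0.1, 0.3, -1.8]
grip_width: -0.0002
```

```bash
python3 - <<'E'
from h import *
p=np.load("p.npy"); T=behind(p,p[3],.020); m=eyes.camera_model("wrist"); go(T)
im=eyes.get_image("wrist")[:,:,::-1].copy()
u=proj("wrist",world(p,[.05+.05*np.cos(p[3]),.105+.05*np.sin(p[3]),.08]),m);print(u)
cv2.circle(im,tuple(int(x) for x in u[0]),4,(255,0,255),1)
cv2.imwrite("pics/w2.png",im)
E
```

```text
t 2.4833 pos [0.5385 0.1685 0.1435] -x heading 21.6 F [-0.1  0.3 -1.8] w -0.0002 need [-2.7 -3.1 80.4]
[[312.18548051 270.55525602]]
```

View pics/w2.png

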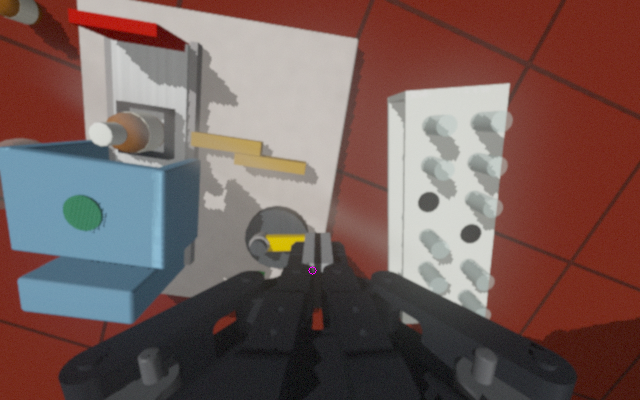

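The peg is hidden beyond the closed fingers (tips at 318,240), so the fingers are on its robot side as intended. I'll descend.

Emit:
arm_command(rows="1 0 0 30 0 0 0; 1 0 0 30 0 0 0; 1 0 0 20 0 0 0; 1 0 0 4 0 0 0; 1 0 0 0 0 0 0")

```text
time_s: 2.95
position: [0.5425, 0.1683, 0.0655]
tool_rot: [[-0.93, -0.369, 0.001], [-0.369, 0.93, 0.0], [-0.001, -0.0, -1.0]]
ft_force: [-0.0, -0.6, 1.0]
grip_width: -0.0002
```

```bash
python3 - <<'E'
from h import *
p=np.load("p.npy"); T=behind(p,p[3],.0); go(T)
im=eyes.get_image("side")[125:275,185:385,::-1]
cv2.imwrite("pics/s2.png",cv2.resize(im,None,fx=4,fy=4,interpolation=cv2.INTER_CUBIC))
E
```

```text
t 2.95 pos [0.5425 0.1683 0.0655] -x heading 21.6 F [-0.  -0.6  1. ] w -0.0002 need [-18.2  -1.1   2.5]
```

View pics/s2.png

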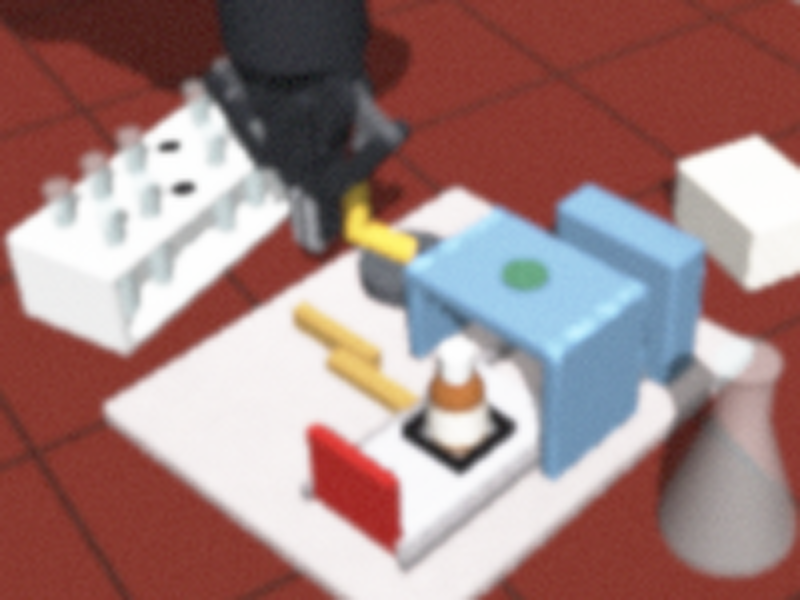

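Emit:
arm_command(rows="1 -6 -1 1 0 0 0; 1 -6 0 0 0 0 0; 1 -6 0 0 0 0 0; 1 0 0 0 0 0 0")

```text
time_s: 3.33
position: [0.5605, 0.1739, 0.0641]
tool_rot: [[-0.93, -0.369, 0.001], [-0.369, 0.93, 0.0], [-0.001, -0.0, -1.0]]
ft_force: [-1.0, -0.4, -0.3]
grip_width: -0.0002
```

Emit:
arm_command(rows="1 -4.4 1.4 0 0 0 5; 1 -4.4 1.4 0 0 0 5; 1 -4.4 1.4 0 0 0 5; 1 -4.4 1.4 0 0 0 5; 1 -4.4 1.4 0 0 0 5")

```text
time_s: 3.75
position: [0.5787, 0.1846, 0.0635]
tool_rot: [[-0.998, 0.063, -0.002], [0.063, 0.998, -0.001], [0.002, -0.001, -1.0]]
ft_force: [-5.3, -2.5, 1.9]
grip_width: -0.0002
```

```bash
python3 - <<'E'
from h import *
p=np.load("p.npy"); a=p[3]-np.radians(25); T=behind(p,a,.0); go(T)
im=eyes.get_image("top")[150:300,200:400,::-1]
cv2.imwrite("pics/t3.png",cv2.resize(im,None,fx=4,fy=4,interpolation=cv2.INTER_CUBIC))
E
```

```text
t 3.75 pos [0.5787 0.1846 0.0635] -x heading -3.6 F [-5.3 -2.5  1.9] w -0.0002 need [-1.3  0.6  0.5]
```

View pics/t3.png

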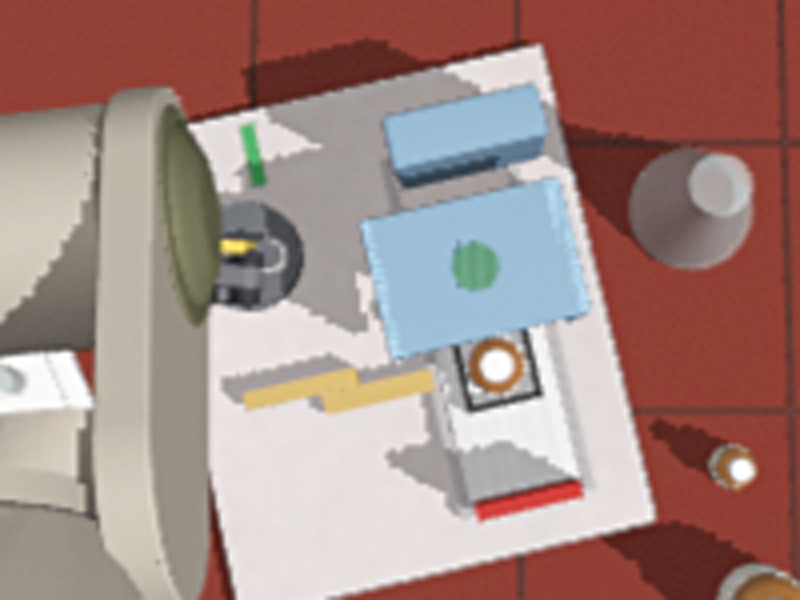

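Contact at about 5 N and the handle is turning: the bar is now at (235,246), more level than before. I'll continue the arc.

Emit:
arm_command(rows="1 -4.4 1.4 0 0 0 5; 1 -4.4 1.4 0 0 0 5; 1 -4.4 1.4 0 0 0 5; 1 -4.4 1.4 0 0 0 5; 1 -4.4 1.4 0 0 0 5")

```text
time_s: 4.22
position: [0.6013, 0.1866, 0.0633]
tool_rot: [[-0.879, 0.477, -0.003], [0.477, 0.879, -0.0], [0.002, -0.001, -1.0]]
ft_force: [-6.1, -0.1, 1.0]
grip_width: -0.0003
```

Emit:
arm_command(rows="1 -4.4 1.4 0 0 0 5; 1 -4.4 1.4 0 0 0 5; 1 -4.4 1.4 0 0 0 5; 1 -4.4 1.4 0 0 0 5; 1 0 0 0 0 0 0")

```text
time_s: 4.63
position: [0.6194, 0.1807, 0.0632]
tool_rot: [[-0.663, 0.749, -0.001], [0.749, 0.663, 0.0], [0.001, -0.001, -1.0]]
ft_force: [-1.6, -0.9, -0.4]
grip_width: 0.0001
```

```bash
python3 - <<'E'
from h import *
p=np.load("p.npy"); a=p[3]-np.radians(70); go(behind(p,a,.0)); go(behind(p,0,0))
m=eyes.camera_model("wrist")
t=eyes.get_image("top")[150:300,200:400,::-1]; w=eyes.get_image("wrist")[:,:,::-1]
t=cv2.resize(t,(400,300),interpolation=cv2.INTER_CUBIC); w=cv2.resize(w,(400,250))
cv2.imwrite("pics/t4.png",np.vstack([t,w]))
E
```

```text
t 4.6333 pos [0.6194 0.1807 0.0632] -x heading -48.5 F [-1.6 -0.9 -0.4] w 0.0001 need [-0.6  0.8  0.2]
t 4.6333 pos [0.6194 0.1807 0.0632] -x heading -48.5 F [-1.6 -0.9 -0.4] w 0.0001 need [-27.    3.4   0.1]
```

View pics/t4.png

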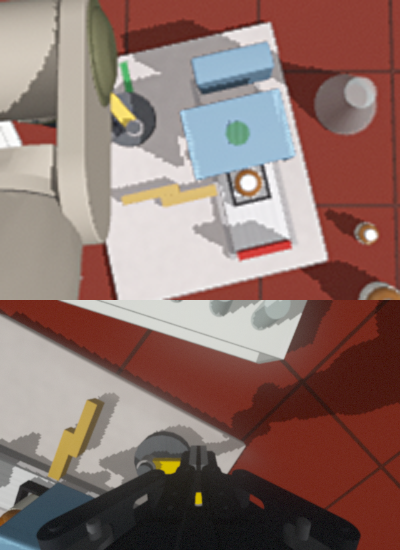

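The handle has turned to about 30° short of the green mark: the bar at (123,108) is pointing up and left. I'll finish the last stretch.

Emit:
arm_command(rows="1 -4.4 1.4 0 0 0 5; 1 -4.4 1.4 0 0 0 5; 1 -4.4 1.4 0 0 0 5; 1 -4.4 1.4 0 0 0 5; 1 -4.4 1.4 0 0 0 5")

```text
time_s: 5.15
position: [0.6364, 0.1666, 0.0632]
tool_rot: [[-0.286, 0.958, -0.001], [0.958, 0.286, 0.001], [0.001, -0.001, -1.0]]
ft_force: [-4.5, 3.6, 0.4]
grip_width: -0.0001
```

Emit:
arm_command(rows="1 -3.5 1.1 0 0 0 4; 1 0 0 0 0 0 0; 1 0 0 0 0 0 0")

```text
time_s: 5.4
position: [0.639, 0.1629, 0.0633]
tool_rot: [[-0.222, 0.975, 0.0], [0.975, 0.222, 0.0], [0.0, 0.0, -1.0]]
ft_force: [-1.3, 1.1, -1.3]
grip_width: -0.0001
```

```bash
python3 - <<'E'
from h import *
p=np.load("p.npy"); go(behind(p,0,0))
E
```

```text
t 5.4 pos [0.639  0.1629 0.0633] -x heading -77.2 F [-1.3  1.1 -1.3] w -0.0001 need [-0.4  0.8  0.3]
```

Emit:
arm_command(rows="1 20 0 0 0 0 0; 1 0 0 -30 0 0 0; 1 0 0 -35 0 0 0; 1 0 0 -35 0 0 0; 1 0 0 -30 0 0 -6.9")

```text
time_s: 5.82
position: [0.6352, 0.1822, 0.1962]
tool_rot: [[-0.337, 0.941, 0.004], [0.941, 0.337, -0.0], [-0.001, 0.003, -1.0]]
ft_force: [-0.5, 0.2, 0.6]
grip_width: 0.0003
```

Emit:
arm_command(rows="1 0 0 0 0 0 -7; 1 0 0 0 0 0 -7; 1 0 0 0 0 0 -7; 1 0 0 0 0 0 -7; 1 0 0 0 0 0 -7")

```text
time_s: 6.23
position: [0.6351, 0.182, 0.1937]
tool_rot: [[-0.82, 0.573, 0.002], [0.573, 0.82, -0.0], [-0.002, 0.001, -1.0]]
ft_force: [-0.8, -0.0, 1.4]
grip_width: 0.0
```

Emit:
arm_command(rows="1 0 0 0 0 0 -7; 1 0 0 0 0 0 -7; 1 0 0 0 0 0 -7; 1 0 0 0 0 0 -7; 1 0 0 0 0 0 -7")

```text
time_s: 6.65
position: [0.6351, 0.1821, 0.1937]
tool_rot: [[-1.0, -0.001, 0.002], [-0.001, 1.0, -0.0], [-0.002, -0.0, -1.0]]
ft_force: [0.0, -0.0, 0.4]
grip_width: 0.0003
```

Emit:
arm_command(rows="1 0 0 0 0 0 -7; 1 0 0 0 0 0 -6; 1 0 0 0 0 0 0")

```text
time_s: 6.9
position: [0.6351, 0.1821, 0.1937]
tool_rot: [[-0.975, -0.223, 0.002], [-0.223, 0.975, -0.0], [-0.002, -0.001, -1.0]]
ft_force: [0.3, -0.5, -0.7]
grip_width: -0.0
```

```bash
python3 - <<'E'
from h import *
p=np.load("p.npy"); go(world(p,[-.150,0,.057])[0]); print(np.degrees(p[2]))
E
```

```text
t 6.9 pos [0.6351 0.1821 0.1937] -x heading 12.9 F [ 0.3 -0.5 -0.7] w -0.0 need [ 250.3 -142.   136.4]
12.718710261474556
```

Emit:
arm_command(rows="1 31.3 -17.8 0 0 0 0; 1 31.3 -17.8 0 0 0 0; 1 31.3 -17.8 0 0 0 0; 1 31.3 -17.8 0 0 0 0; 1 31.3 -17.8 0 0 0 0")

```text
time_s: 7.32
position: [0.5, 0.0605, 0.1936]
tool_rot: [[-0.976, -0.216, 0.001], [-0.216, 0.976, -0.001], [-0.001, -0.001, -1.0]]
ft_force: [0.8, -1.1, 0.2]
grip_width: -0.0002
```

Emit:
arm_command(rows="1 31.3 -17.8 0 0 0 0; 1 31.3 -17.8 0 0 0 0; 1 31.3 -17.8 0 0 0 0; 1 0 0 0 0 0 0; 1 0 0 0 0 0 0")

```text
time_s: 7.73
position: [0.4208, -0.012, 0.194]
tool_rot: [[-0.977, -0.213, 0.002], [-0.213, 0.977, -0.001], [-0.002, -0.001, -1.0]]
ft_force: [0.7, 1.6, 0.6]
grip_width: 0.0002
```

```bash
python3 - <<'E'
from h import *
p=np.load("p.npy"); go(world(p,[-.150,0,.057])[0])
t=eyes.get_image("top")[150:300,200:400,::-1]
t=cv2.resize(t,None,fx=4,fy=4,interpolation=cv2.INTER_CUBIC)
P=world(p,[[.05,.105,.038],[.10,.105,.08],[-.109,.028,.065],[-.109,-.028,.065]])
for u in proj("top",P): cv2.circle(t,tuple(int(v) for v in (u-[200,150])*4+2),3,(255,0,255),1)
cv2.imwrite("pics/t5.png",t)
E
```

```text
t 7.7333 pos [ 0.4208 -0.012   0.194 ] -x heading 12.3 F [0.7 1.6 0.6] w 0.0002 need [ -1.9  -0.6 137. ]
```

View pics/t5.png

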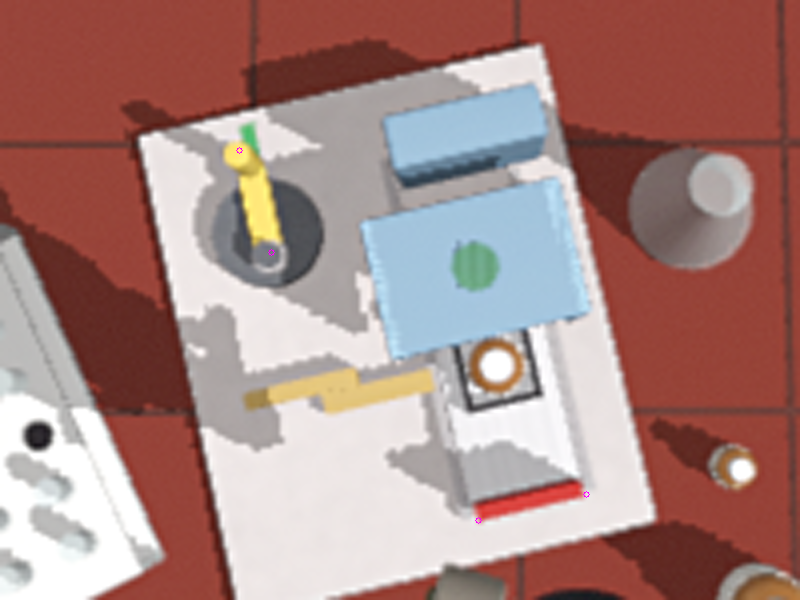

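The cam handle lies along the green mark: peg at (240,152), on the angle-0 marker (239,150). The red plate is unmoved at about (528,500). I'll descend behind the plate and push.

Emit:
arm_command(rows="1 0 0 35 0 0 0; 1 0 0 35 0 0 0; 1 0 0 35 0 0 0; 1 0 0 25 0 0 0; 1 0 0 7 0 0 0")

```text
time_s: 8.2
position: [0.4206, -0.0101, 0.0533]
tool_rot: [[-0.976, -0.218, -0.005], [-0.218, 0.976, 0.001], [0.004, 0.002, -1.0]]
ft_force: [-0.4, 0.6, -0.2]
grip_width: -0.0001
```

Emit:
arm_command(rows="1 -5 0 0 0 0 0; 1 -6 0 0 0 0 0; 1 -6 0 0 0 0 0; 1 -4 0 0 0 0 0; 1 -3 0 0 0 0 0")

```text
time_s: 8.62
position: [0.4459, -0.0058, 0.0574]
tool_rot: [[-0.976, -0.217, 0.003], [-0.217, 0.976, -0.001], [-0.002, -0.001, -1.0]]
ft_force: [0.2, -0.2, 0.0]
grip_width: -0.0004
```

Emit:
arm_command(rows="1 -3 0 0 0 0 0; 1 -3 0 0 0 0 0; 1 -3 0 0 0 0 0; 1 -3 0 0 0 0 0; 1 -3 0 0 0 0 0")

```text
time_s: 9.03
position: [0.4589, -0.0025, 0.0563]
tool_rot: [[-0.976, -0.217, -0.001], [-0.217, 0.976, 0.0], [0.001, 0.0, -1.0]]
ft_force: [-3.6, 0.6, 1.8]
grip_width: -0.0001
```

```bash
python3 - <<'E'
from h import *
p=np.load("p.npy"); go(world(p,[-.070,0,.057])[0])
E
```

```text
t 9.0333 pos [ 0.4589 -0.0025  0.0563] -x heading 12.5 F [-3.6  0.6  1.8] w -0.0001 need [-42.8  -1.5  -0.7]
```

Now in contact at 3.6 N. Need about 43 mm more.

Emit:
arm_command(rows="1 -3.5 -0.2 0 0 0 0; 1 -3.5 -0.2 0 0 0 0; 1 -3.5 -0.2 0 0 0 0; 1 -3.5 -0.2 0 0 0 0; 1 -3.5 -0.2 0 0 0 0")

```text
time_s: 9.45
position: [0.4766, 0.0004, 0.0562]
tool_rot: [[-0.976, -0.217, -0.001], [-0.217, 0.976, 0.0], [0.001, 0.0, -1.0]]
ft_force: [-3.4, 1.1, 0.5]
grip_width: -0.0002
```

Emit:
arm_command(rows="1 -3.5 0 0 0 0 0; 1 -3.5 0 0 0 0 0; 1 -3.5 0 0 0 0 0; 1 -3 0 0 0 0 0; 1 -2 0 0 0 0 0")

```text
time_s: 9.87
position: [0.492, 0.0036, 0.0563]
tool_rot: [[-0.976, -0.217, -0.0], [-0.217, 0.976, 0.0], [0.0, 0.0, -1.0]]
ft_force: [-3.4, 0.5, -1.1]
grip_width: 0.0001
```

Emit:
arm_command(rows="1 -1.5 0 0 0 0 0; 1 -1.5 0 0 0 0 0; 1 -1.5 0 0 0 0 0; 1 0 0 0 0 0 0")

```text
time_s: 10.2
position: [0.4964, 0.0045, 0.0564]
tool_rot: [[-0.976, -0.217, 0.001], [-0.217, 0.976, -0.0], [-0.001, -0.0, -1.0]]
ft_force: [-2.7, 1.1, -1.2]
grip_width: 0.0002
```

```bash
python3 - <<'E'
from h import *
p=np.load("p.npy"); go(world(p,[-.070,0,.057])[0])
E
```

```text
t 10.2 pos [0.4964 0.0045 0.0564] -x heading 12.5 F [-2.7  1.1 -1.2] w 0.0002 need [-4.8 -0.2 -0.6]
```

Still about 3 N (sliding), so it isn't at the stop yet. Creeping on.

Emit:
arm_command(rows="1 -1 0 0 0 0 0; 1 -1 0 0 0 0 0; 1 -1 0 0 0 0 0; 1 -1 0 0 0 0 0; 1 0 0 0 0 0 0")

```text
time_s: 10.62
position: [0.5001, 0.0054, 0.0564]
tool_rot: [[-0.976, -0.217, 0.0], [-0.217, 0.976, -0.0], [-0.0, -0.0, -1.0]]
ft_force: [-2.8, -0.2, -0.8]
grip_width: -0.0001
```

Emit:
arm_command(rows="1 -0.7 0 0 0 0 0; 1 -0.7 0 0 0 0 0; 1 -0.7 0 0 0 0 0; 1 0 0 0 0 0 0")

```text
time_s: 10.95
position: [0.5002, 0.0055, 0.0563]
tool_rot: [[-0.976, -0.217, -0.005], [-0.217, 0.976, -0.001], [0.005, 0.0, -1.0]]
ft_force: [-12.3, -5.2, 6.1]
grip_width: -0.0001
```

It stopped: position no longer advances and the force is rising (13 N), close to the predicted home position. One small extra push to confirm, then retreat and look.

Emit:
arm_command(rows="1 -1 0 0 0 0 0; 1 0 0 0 0 0 0; 1 0 0 0 0 0 0")

```text
time_s: 11.2
position: [0.5002, 0.0055, 0.0563]
tool_rot: [[-0.976, -0.217, -0.007], [-0.217, 0.976, -0.001], [0.007, 0.0, -1.0]]
ft_force: [-17.2, -7.4, 9.7]
grip_width: -0.0002
```

Emit:
arm_command(rows="1 5 0 0 0 0 0; 1 15 0 0 0 0 0; 1 30 0 0 0 0 0; 1 20 0 -30 0 0 0; 1 0 0 -40 0 0 0")

```text
time_s: 11.62
position: [0.4307, -0.0089, 0.125]
tool_rot: [[-0.976, -0.216, -0.007], [-0.216, 0.976, 0.002], [0.007, 0.004, -1.0]]
ft_force: [0.7, 0.5, 0.1]
grip_width: 0.0002
```

Emit:
arm_command(rows="1 0 0 -40 0 0 0; 1 0 0 -20 0 0 0; 1 0 0 0 0 0 0; 1 0 0 0 0 0 0; 1 0 0 0 0 0 0")

```text
time_s: 12.03
position: [0.4346, -0.009, 0.1857]
tool_rot: [[-0.976, -0.217, -0.0], [-0.217, 0.976, 0.0], [0.0, 0.0, -1.0]]
ft_force: [0.1, -0.1, -1.5]
grip_width: 0.0
```

```bash
python3 - <<'E'
from h import *
p=np.load("p.npy"); go(world(p,[-.070,0,.057])[0])
P=world(p,[[.05,.105,.038],[.10,.105,.08],[-.059,.028,.065],[-.059,-.028,.065]])
o=[]
for n,c in (("top",(200,150)),("side",(205,145))):
    t=eyes.get_image(n)[c[1]:c[1]+150,c[0]:c[0]+200,::-1]
    t=cv2.resize(t,None,fx=2,fy=2,interpolation=cv2.INTER_CUBIC)
    t=cv2.resize(t,None,fx=2,fy=2) [:600]
    for u in proj(n,P): cv2.circle(t,tuple(int(v) for v in (u-c)*4+2),3,(255,0,255),1)
    o.append(t)
t=cv2.resize(np.hstack([o[0][:,:],o[1]]),None,fx=.5,fy=.5,interpolation=cv2.INTER_AREA)
cv2.imwrite("pics/t6.png",t)
E
```

```text
t 12.0333 pos [ 0.4346 -0.009   0.1857] -x heading 12.5 F [ 0.1 -0.1 -1.5] w 0.0 need [-68.1  -0.4 128.7]
```

View pics/t6.png

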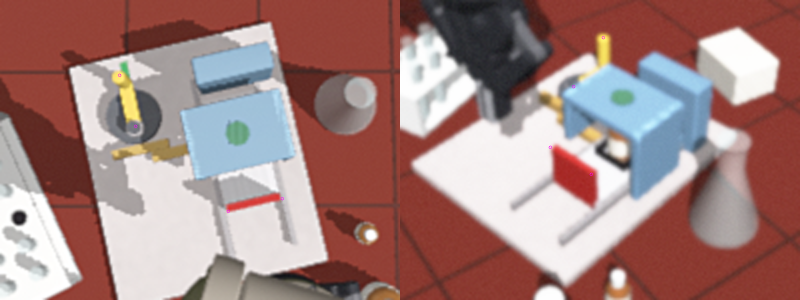

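The picture shows the handle on the green mark (peg 119,75), the plate at the home markers (228,211)–(281,198), and the bottle standing upright under the hood at (615,148). The bystanders are unmoved. Now a numeric check of the travel from the red blob.

```bash
python3 - <<'E'
from h import *
p=np.load("p.npy")
def cen(n,im):
    h=cv2.cvtColor(im,cv2.COLOR_BGR2HSV); m=((h[...,0]<6)|(h[...,0]>174))&(h[...,1]>205)&(h[...,2]>130)
    c=proj(n,world(p,[-.08,0,.05]))[0]; yy,xx=np.mgrid[:400,:640]; m&=(abs(xx-c[0])<40)&(abs(yy-c[1])<40)
    return np.array([xx[m].mean(),yy[m].mean()]),m.sum()
for n,z in(("top",.06),("side",.045)):
    a,na=cen(n,cv2.imread(f"pics/{n}0.png")); b,nb=cen(n,eyes.get_image(n)[:,:,::-1].copy())
    print(n,a,b,na,nb,"travel",np.linalg.norm(back(n,b,z)-back(n,a,z)))
E
```

```text
top [nan nan] [nan nan] 0 0 travel nan
side [273. 244.] [nan nan] 1 0 travel nan<stdin>:6: RuntimeWarning: Mean of empty slice.
  ret = ret.dtype.type(ret / rcount)
```

```bash
python3 - <<'E'
from h import *
p=np.load("p.npy")
def cen(n,im):
    r=im[...,2].astype(int);g=im[...,1].astype(int); m=(r-g>115)
    c=proj(n,world(p,[-.08,0,.05]))[0]; yy,xx=np.mgrid[:400,:640]; m&=(abs(xx-c[0])<40)&(abs(yy-c[1])<30)
    return np.array([xx[m].mean(),yy[m].mean()]),m.sum()
for n,z in(("top",.06),("side",.045)):
    a,na=cen(n,cv2.imread(f"pics/{n}0.png")); b,nb=cen(n,eyes.get_image(n)[:,:,::-1].copy())
    print(n,a,b,na,nb,"travel",np.linalg.norm(back(n,b,z)-back(n,a,z)))
E
```

```text
top [331.5505618  274.71910112] [326.50632911 250.5443038 ] 89 79 travel 0.0499045646981092
side [273.44478528 245.59509202] [291.91411043 231.84969325] 326 326 travel 0.04937658067733895
```

Travel measures 49.9 mm (top) and 49.4 mm (side), so the carriage is home. The gripper is clear, so I'm handing in.

```bash
python3 -c "
from rig import env
print(env.close_job())"
```

```text
the job is handed in; nothing more can be done
None
```

The job is done and handed in at about 12 s of the 51 s allowed. No verdict came back, so what follows rests on my own checks.

- **Cam:** I pushed the yellow handle clockwise by its peg with the closed fingertips, from about 1.73 rad round to the green mark. In the top view the peg then sat within about 1 px of its predicted place for angle 0.
- **Carriage:** It had not moved when the cam was set. I then pushed the red plate until it hit the stop. The tool stopped moving while the force rose from about 3 N to about 20 N.
- **Travel:** The images give 49.9 mm from the top camera and 49.4 mm from the side camera, against the 50 mm needed.
- **Bottle and bystanders:** In the last pictures the bottle stands upright under the hood, judged by eye only. I saw no movement of the flask or carton; the rack is partly out of view there. The gripper was clear of everything.
- **Disagreements:** The two fixed cameras differed by 1–3 px in the reader fit, and the wrist view put the peg about 8 px from the model. I allowed for this with extra clearance and by watching the contact force. My first script for measuring the travel found no red pixels, so I changed its colour threshold and reran it.

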